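# Find the uncaught lid and snap it shut

### The arm

A 7-joint arm with a two-finger parallel gripper is mounted at the origin on the work surface. World frame = base frame: x ahead of the robot, y to its left, z up, the work surface at z = 0. Lengths are in m, angles in rad, forces in N, time in s.
With the tool pointing down it reaches from about 0.4 to 0.85 m from the base axis. Payload 10.4 kg.
Tool frame: the origin (TCP) lies between the finger pads; the fingertips stand 11 mm ahead of it and the grasp point (between the pads) lies 8 mm behind it (r.tcp_to_tips is the distance from the TCP to the fingertips, in m); z points along the fingers, y is the line along which they close (so a half turn about z gives the same grasp; the last joint's range is limited). The gripper opens to 87 mm and grips with 3 to 60 N. Pads are 19 mm wide; open, the fingers measure 117 mm over their backs; the gripper's body (75 mm by 190 mm) begins 51 mm behind the grasp point.
Start: joints at [-1.158, 0.332, -0.065, 1.46, 0.022, 1.35, -0.088], TCP at [0.264, 0.567, 0.234] pointing down, gripper open.
Joint ranges: [-2.6, 2.6], [-0.5, 2.12], [-1.47, 1.34], [0.16, 2.42], [-1.27, 4.41], [0.06, 2.06], [-2.6, 2.6]. Speed limits (rad/s): [2.22, 2.22, 2.79, 2.79, 3.14, 3.14, 3.14].

### API

Orientations are given as a unit quaternion [x, y, z, w].
In Python, from bench import r gives the robot as it stands. The module is installed in compiled form; this text tells all that it offers.
- The arm moves only by the shell command python3 -m crank 'ROWS' [FORCE]. ROWS is JSON, a list of rows, each an object of numbers: "claw": the closure, from -1 (fully open) to 1 (shut); "dx", "dy", "dz": the shift along the tool's x, y, z each as a share of 3 cm, from -1 to 1; "ax", "ay", "az": the turn, a rotation vector about the tool's x, y, z each as a share of 6 degrees, from -1 to 1. A call has 1 to 8 rows; each row shifts and turns the commanded pose from where the row before left it, along the tool's axes as they then stand; what a row does not reach is not made up. A row lasts 1/12 s, in which the tool goes at most 41.7 mm and 7.16 degrees, less where a joint would pass 70% of its speed; a pose out of reach is approached as far as the arm can. A call with a number of a shift or a turn outside -1 to 1 is refused whole. A call with a gripper value outside its range is refused whole. The fingers move at their own pace and stop on an object; FORCE is the grip in N (left out, the last holds). Time passes only in rows, so rows that do not move let the fingers close. It gives the time, the measured TCP pose, the force, the opening and the grip force at its end, in the units of the state.
- r.read_state(): the state, without advancing time (a new reading comes with each control period).
- r.camera(name): name is "scene" or "top" or "wrist"; returns a dict with "color" (420x560x3 uint8, red, green, blue), "mtx" (3x3 intrinsics, pixels), "R" (3x3) and "t" (3): a world point X has camera coordinates R X + t; the wrist camera has in their place "hand_eye" (4x4, takes a point from camera to tool coordinates, whose origin is the TCP and whose axes are the flange's). Camera axes: x right, y down, z forward; pixel columns grow to the right and rows downward; lengths in m; the calibration is good to about 2 mm. A picture is of the moment at which its call begins: read the wrist's pose just before it. There is no depth.
- r.close_job(): hands the job in; it is judged then, once.
The state is a dict: "time": time; "joint_positions": joint angles; "joint_vel": joint speeds; "joint_torque": joint torques, N m; "ee_pos": TCP position; "eef_rot": TCP orientation; "ft_force": force on the tool from outside, world axes, zero at the start; "torque": the same for the moment, N m; "width": finger opening in m; "grip_force": force on a finger pad.
Only numpy, scipy, OpenCV 4.12 (cv2) and the standard library are available. Lean on these libraries where they do the work, as an engineer would, in place of code of your own. Each camera call takes 0.05 s, during which the arm holds its last target. There are 200 camera calls.

### The job

One of the three painted tile cases on the pottery bench only looks shut: its catch has not engaged. Tug the lids upwards by their handles until you find the one that comes up, raise its front by about 4 cm to be sure, then press it down until the catch snaps and it stays all the way down. Leave the other two cases latched, let go of everything, and do not disturb the mug, jar and bowl.

Things in the scene. Friction and masses are not known exactly. Their poses are not given: they have to be found in the camera images.
- case_blue: wooden case screwed to the bench, with a lid painted cobalt blue: 140 mm (x) by 160 mm (y), walls 55 mm high, on a 156 x 190 mm foot board. Origin: centre of its underside. Its own -x side is the front (handle side); the lid's hinge runs along its y at x = +70 mm, z = 58 mm.
- case_yellow: wooden case screwed to the bench, with a lid painted ochre yellow: 140 mm (x) by 160 mm (y), walls 55 mm high, on a 156 x 190 mm foot board. Origin: centre of its underside. Its own -x side is the front (handle side); the lid's hinge runs along its y at x = +70 mm, z = 58 mm.
- case_green: wooden case screwed to the bench, with a lid painted dark green: 140 mm (x) by 160 mm (y), walls 55 mm high, on a 156 x 190 mm foot board. Origin: centre of its underside. Its own -x side is the front (handle side); the lid's hinge runs along its y at x = +70 mm, z = 58 mm.
- lid_blue (a joint): cobalt blue lid, rad: 0 = level, all the way down; grows as the front rises, to 1.3. Stiff hinge: it stays where left; about 3 N at the handle lifts a free lid. All start at 0.08 to 0.09, caught or not. A caught lid stops hard at 0.11 if pulled, at 0.07 if pressed. The uncaught one rises freely, rests on its catch at 0.075, and 10 to 15 N down on the handle snaps it to 0 to 0.02, held.
- handle_blue (a point): centre of the grip bar on the cobalt blue lid: round dark wood, 12 mm thick, 100 mm long (case y), on two brass posts 86 mm apart; its middle is 30 mm above the lid's top. 115 mm from the hinge line towards the front and 36 mm above it with the lid at 0; turns with the lid. Axes: y along the bar, z square to the lid. Pinch it across its width or press it on top.
- lid_yellow (a joint): ochre yellow lid, rad: 0 = level, all the way down; grows as the front rises, to 1.3. Stiff hinge: it stays where left; about 3 N at the handle lifts a free lid. All start at 0.08 to 0.09, caught or not. A caught lid stops hard at 0.11 if pulled, at 0.07 if pressed. The uncaught one rises freely, rests on its catch at 0.075, and 10 to 15 N down on the handle snaps it to 0 to 0.02, held.
- handle_yellow (a point): centre of the grip bar on the ochre yellow lid: round dark wood, 12 mm thick, 100 mm long (case y), on two brass posts 86 mm apart; its middle is 30 mm above the lid's top. 115 mm from the hinge line towards the front and 36 mm above it with the lid at 0; turns with the lid. Axes: y along the bar, z square to the lid. Pinch it across its width or press it on top.
- lid_green (a joint): dark green lid, rad: 0 = level, all the way down; grows as the front rises, to 1.3. Stiff hinge: it stays where left; about 3 N at the handle lifts a free lid. All start at 0.08 to 0.09, caught or not. A caught lid stops hard at 0.11 if pulled, at 0.07 if pressed. The uncaught one rises freely, rests on its catch at 0.075, and 10 to 15 N down on the handle snaps it to 0 to 0.02, held.
- handle_green (a point): centre of the grip bar on the dark green lid: round dark wood, 12 mm thick, 100 mm long (case y), on two brass posts 86 mm apart; its middle is 30 mm above the lid's top. 115 mm from the hinge line towards the front and 36 mm above it with the lid at 0; turns with the lid. Axes: y along the bar, z square to the lid. Pinch it across its width or press it on top.
- mug: loose white mug, 80 mm wide, 95 mm high, standing beyond the cases; origin at the centre of its underside
- jar: loose glass jar with a white cap, 66 mm wide, 85 mm high, beyond the cases; origin at the centre of its underside
- bowl: loose blue bowl, 110 mm wide, 50 mm high, beyond the cases; origin at the centre of its underside
Things that resemble listed ones, but are neither listed nor needed, are in the scene too. What is shaped like the case_yellow but pink, red or white is not meant.

How it is judged:
On the way, in this order (a step that is already met when the one before it is completed fails the run):
1. the uncaught lid has been found and its front raised (more than 0.22 rad, about 25 mm) (value of joint any of lid_blue, lid_yellow, lid_green above 0.22 rad), for 0.1 s.
2. that lid is snapped shut (under 0.025 rad) and no lid stands open (value of joint any of lid_blue, lid_yellow, lid_green below 0.025 rad and value of joint each of lid_blue, lid_yellow, lid_green below 0.13 rad), for 0.2 s.
At the end, for the whole second after the job is handed in: The lid that came up is snapped down (its angle under 0.025 rad), the other two are still latched (no lid above 0.13 rad), and the lids are at rest (all of step 2 and velocity of joint each of lid_blue, lid_yellow, lid_green below 0.05 rad/s); the robot touches nothing.
It fails at once if the mug is knocked over or shoved more than 40 mm (distance of mug from where it was at the start of the episode above 0.04 m or angle between mug's own z axis and vertical above 0.5 rad).
It fails at once if the jar is knocked over or shoved more than 40 mm (distance of jar from where it was at the start of the episode above 0.04 m or angle between jar's own z axis and vertical above 0.5 rad).
It fails at once if the bowl is knocked over or shoved more than 40 mm (distance of bowl from where it was at the start of the episode above 0.04 m or angle between bowl's own z axis and vertical above 0.5 rad).
It also fails if it takes over 67 s, if anything falls off the work surface, if the arm or the gripper's body presses on something with over 40 N, if the wrist force passes 120 N, or if a joint passes its speed limit or range.

## Working session

There is one attempt and no reset: what is moved stays moved. The work goes in short steps, Python scripts to look and compute and a shell command to move; the robot and the scene stay as the last step left them, time stands still between calls to the robot, and variables do not carry over. Pictures are saved under pics/ and viewed, at most 10 in all, crops included, and the job is handed in when it is done.

```bash
mkdir -p pics; python3 - <<'E'
from bench import r
import cv2,numpy as np
s=r.read_state();print(s['time'],s['ee_pos'],s['eef_rot'],s['width'])
for n in('top','scene'):
    c=r.camera(n);cv2.imwrite(f'pics/{n}0.png',c['color'][:,:,::-1]);print(n,c['mtx'].tolist(),c['R'].tolist(),c['t'].tolist())
E
```

```text
0.0 [0.26367404 0.56623033 0.23273925] [ 2.16163909e-01  9.76356826e-01 -7.06293827e-04 -1.18129809e-04] 0.08692163333991654
top [[469.9341808981624, 0.0, 277.13056710359336], [0.0, 469.9341808981624, 209.56458055053344], [0.0, 0.0, 1.0]] [[-0.013357000576817279, -0.9999051819857333, -0.0033492646459403488], [-0.9753264202645285, 0.013766711295709208, -0.2203380393715092], [0.22036325571558213, 0.0003235709786635238, -0.9754178237208149]] [-0.09992943314660885, 0.521195417434509, 1.2443096232045252]
scene [[478.81823910575565, 0.0, 283.00760411176043], [0.0, 478.81823910575565, 213.16766167170235], [0.0, 0.0, 1.0]] [[0.47968845089298345, 0.877427086282428, -0.004549542594423412], [0.6112670534875623, -0.3378898601480514, -0.7156696386809794], [-0.6294851701196174, 0.34051747483361083, -0.6984241332689023]] [-0.12185273631528268, -0.2768466813864187, 1.6447209167300325]
```

View pics/top0.png

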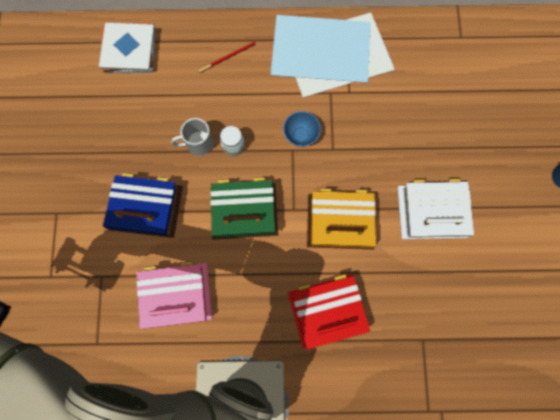

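View pics/scene0.png

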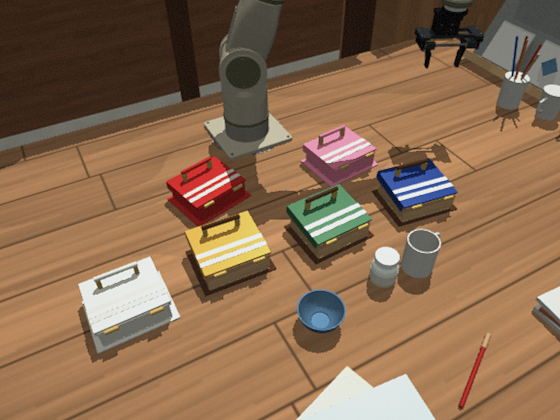

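The top view shows green at about (243,208), yellow (343,218) and blue (140,204), with the handles on the robot side. I'll zoom in on the bars.

```bash
python3 - <<'E'
import cv2
a=cv2.imread('pics/top0.png')[165:255,95:385];cv2.imwrite('pics/c1.png',cv2.resize(a,(800,248),interpolation=cv2.INTER_CUBIC))
E
cat > h.py <<'E'
from bench import r
import numpy as np
from scipy.spatial.transform import Rotation as Ro
def ray(c,uv,z):
    R=np.array(c['R']);t=np.array(c['t']);o=-R.T@t
    d=R.T@np.linalg.inv(c['mtx'])@np.array([*uv,1.]);return o+d*(z-o[2])/d[2]
def go(p,yaw,s=None):
    "shift in rows of 30mm & az in rows of 6deg (tool axes), target pointing down with tool y horizontal at angle yaw"
    s=s or r.read_state();R=Ro.from_quat(s['eef_rot'])
    d=R.inv().apply(np.array(p)-s['ee_pos'])/.03
    best=None
    for k in(0,np.pi):
        y=np.array([np.cos(yaw+k),np.sin(yaw+k),0]);z=np.array([0,0,-1.]);T=Ro.from_matrix(np.c_[np.cross(y,z),y,z])
        v=(R.inv()*T).as_rotvec()/np.radians(6)
        if best is None or np.linalg.norm(v)<np.linalg.norm(best):best=v
    print('shift rows',d.round(2),'turn rows',best.round(2))
E
```

```text
(no output)
```

View pics/c1.png

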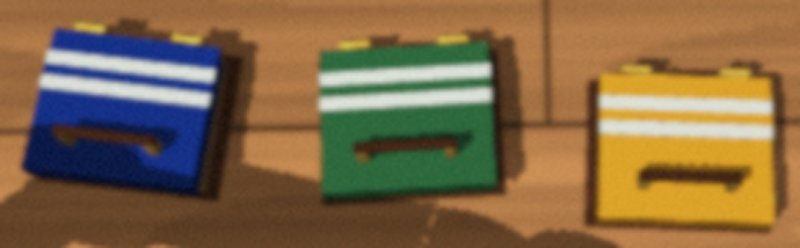

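The crop shows the bars at about: blue (55,131)–(158,145), green (357,149)–(457,142), yellow (640,174)–(748,176). Next I'll work out their positions and yaws, using the stripes for yaw.

```bash
cat > loc.py <<'E'
from h import *
c=r.camera('top');f=lambda p:(np.array(p)+.5)*290/800+[95,165]-.5
for n,b,s in(('blue',[(55,131),(158,145)],[(48,56),(217,76)]),('green',[(357,149),(457,142)],[(320,78),(490,70)]),('yellow',[(640,174),(748,176)],[(600,102),(773,106)])):
    B=[ray(c,f(p),.1035) for p in b];S=[ray(c,f(p),.066) for p in s]
    m=(B[0]+B[1])/2;d=S[0]-S[1];e=B[0]-B[1]
    print(n,m.round(4),'len',np.linalg.norm(e).round(3),np.linalg.norm(d).round(3),'yaw bar/stripe',np.degrees(np.arctan2(-e[0],e[1])).round(1),np.degrees(np.arctan2(-d[0],d[1])).round(1))
    yaw=np.arctan2(-d[0],d[1]); go([m[0],m[1],.20],yaw)
E
python3 loc.py
```

```text
blue [0.5009 0.2769 0.1035] len 0.102 0.173 yaw bar/stripe -8.6 -7.7
shift rows [-11.24  -5.41   1.1 ] turn rows [-1.000e-02  1.000e-02  1.213e+01]
green [ 0.4893 -0.0139  0.1035] len 0.097 0.171 yaw bar/stripe 3.3 2.0
shift rows [-14.98 -14.36   1.11] turn rows [-1.000e-02  1.000e-02  1.051e+01]
yellow [ 0.4566 -0.2894  0.1035] len 0.104 0.173 yaw bar/stripe -1.9 -2.2
shift rows [-17.87 -23.14   1.12] turn rows [-1.00e-02  1.00e-02  1.12e+01]
```

```bash
python3 -m crank '[{"dx":-0.95,"dy":-0.45,"claw":-1},{"dx":-0.95,"dy":-0.45},{"dx":-0.95,"dy":-0.45},{"dx":-0.95,"dy":-0.45},{"dx":-0.95,"dy":-0.45},{"dx":-0.95,"dy":-0.45},{"dx":-0.95,"dy":-0.45},{"dx":-0.95,"dy":-0.45}]' 20
python3 -m crank '[{"dx":-0.92,"dy":-0.45},{"dx":-0.92,"dy":-0.45},{"dx":-0.92,"dy":-0.45},{"dx":-0.92,"dy":-0.45},{"az":1},{"az":1},{"az":1},{"az":1}]'
python3 -m crank '[{"az":1},{"az":1},{"az":1},{"az":1},{"az":1},{"az":1},{"az":1},{"az":1}]'
python3 - <<'E'
from h import *
s=r.read_state();print(s['joint_positions'],s['ft_force'])
go([.5009,.2769,.20],np.radians(-8),s)
E
```

```text
[-1.15765292  0.33269506 -0.06471595  1.46070647  0.0215706   1.34991256
 -0.08849291] [-0.33612503  0.9246924   0.49778965]
shift rows [-11.24  -5.41   1.1 ] turn rows [-1.000e-02  1.000e-02  1.217e+01]invalid input at $[0]: expected keys claw, dx, dy, dz, ax, ay, az
invalid input at $[0]: expected keys claw, dx, dy, dz, ax, ay, az
invalid input at $[0]: expected keys claw, dx, dy, dz, ax, ay, az
```

```bash
python3 -m crank '[{"claw":-1,"dx":-0.95,"dy":-0.45,"dz":0,"ax":0,"ay":0,"az":0},{"claw":-1,"dx":-0.95,"dy":-0.45,"dz":0,"ax":0,"ay":0,"az":0},{"claw":-1,"dx":-0.95,"dy":-0.45,"dz":0,"ax":0,"ay":0,"az":0},{"claw":-1,"dx":-0.95,"dy":-0.45,"dz":0,"ax":0,"ay":0,"az":0},{"claw":-1,"dx":-0.95,"dy":-0.45,"dz":0,"ax":0,"ay":0,"az":0},{"claw":-1,"dx":-0.95,"dy":-0.45,"dz":0,"ax":0,"ay":0,"az":0},{"claw":-1,"dx":-0.95,"dy":-0.45,"dz":0,"ax":0,"ay":0,"az":0},{"claw":-1,"dx":-0.95,"dy":-0.45,"dz":0,"ax":0,"ay":0,"az":0}]' 20
python3 -m crank '[{"claw":-1,"dx":-0.9,"dy":-0.45,"dz":0,"ax":0,"ay":0,"az":0},{"claw":-1,"dx":-0.9,"dy":-0.45,"dz":0,"ax":0,"ay":0,"az":0},{"claw":-1,"dx":-0.9,"dy":-0.45,"dz":0,"ax":0,"ay":0,"az":0},{"claw":-1,"dx":-0.9,"dy":-0.45,"dz":0,"ax":0,"ay":0,"az":0},{"claw":-1,"dx":0,"dy":0,"dz":0,"ax":0,"ay":0,"az":1},{"claw":-1,"dx":0,"dy":0,"dz":0,"ax":0,"ay":0,"az":1},{"claw":-1,"dx":0,"dy":0,"dz":0,"ax":0,"ay":0,"az":1},{"claw":-1,"dx":0,"dy":0,"dz":0,"ax":0,"ay":0,"az":1}]'
python3 -m crank '[{"claw":-1,"dx":0,"dy":0,"dz":0,"ax":0,"ay":0,"az":1},{"claw":-1,"dx":0,"dy":0,"dz":0,"ax":0,"ay":0,"az":1},{"claw":-1,"dx":0,"dy":0,"dz":0,"ax":0,"ay":0,"az":1},{"claw":-1,"dx":0,"dy":0,"dz":0,"ax":0,"ay":0,"az":1},{"claw":-1,"dx":0,"dy":0,"dz":0,"ax":0,"ay":0,"az":1},{"claw":-1,"dx":0,"dy":0,"dz":0,"ax":0,"ay":0,"az":1},{"claw":-1,"dx":0,"dy":0,"dz":0,"ax":0,"ay":0,"az":1},{"claw":-1,"dx":0,"dy":0,"dz":0,"ax":0,"ay":0,"az":1}]'
python3 - <<'E'
from h import *
s=r.read_state();print(s['joint_positions'],s['ft_force'])
go([.5009,.2769,.20],np.radians(-8),s)
E
```

```text
time: 0.82
ee_pos: [0.4256, 0.371, 0.2334]
eef_rot: [0.216, 0.976, -0.0, -0.0]
ft_force: [-0.0, 0.3, -0.0]
width: 0.087
grip_force: 0.0
time: 1.48
ee_pos: [0.5, 0.2776, 0.2332]
eef_rot: [0.417, 0.909, -0.0, -0.0]
ft_force: [-0.4, 0.3, -0.3]
width: 0.0868
grip_force: 0.0
time: 2.15
ee_pos: [0.4999, 0.2779, 0.2333]
eef_rot: [0.75, 0.661, -0.0, -0.0]
ft_force: [-1.2, -0.1, 0.5]
width: 0.0869
grip_force: 0.0
[-0.82621071  0.21349605  0.27867494  1.62123712 -0.0603053   1.31577271
 -0.66505099] [-1.17319819 -0.08859677  0.51018612]
shift rows [-0.03  0.04  1.11] turn rows [-0.    0.    0.12]
```

```bash
python3 -m crank '[{"claw":-1,"dx":0,"dy":0,"dz":1,"ax":0,"ay":0,"az":0.1},{"claw":-1,"dx":0,"dy":0,"dz":1,"ax":0,"ay":0,"az":0},{"claw":-1,"dx":0,"dy":0,"dz":1,"ax":0,"ay":0,"az":0},{"claw":-1,"dx":0,"dy":0,"dz":1,"ax":0,"ay":0,"az":0},{"claw":-1,"dx":0,"dy":0,"dz":0.6,"ax":0,"ay":0,"az":0},{"claw":-1,"dx":0,"dy":0,"dz":0,"ax":0,"ay":0,"az":0}]'
python3 -m crank '[{"claw":1,"dx":0,"dy":0,"dz":0,"ax":0,"ay":0,"az":0},{"claw":1,"dx":0,"dy":0,"dz":0,"ax":0,"ay":0,"az":0},{"claw":1,"dx":0,"dy":0,"dz":0,"ax":0,"ay":0,"az":0},{"claw":1,"dx":0,"dy":0,"dz":0,"ax":0,"ay":0,"az":0},{"claw":1,"dx":0,"dy":0,"dz":0,"ax":0,"ay":0,"az":0},{"claw":1,"dx":0,"dy":0,"dz":0,"ax":0,"ay":0,"az":0},{"claw":1,"dx":0,"dy":0,"dz":0,"ax":0,"ay":0,"az":0},{"claw":1,"dx":0,"dy":0,"dz":0,"ax":0,"ay":0,"az":0}]' 20
```

```text
time: 2.65
ee_pos: [0.4976, 0.2765, 0.0913]
eef_rot: [0.752, 0.659, -0.004, -0.0]
ft_force: [-1.4, -0.0, -0.4]
width: 0.0869
grip_force: 0.0
time: 3.32
ee_pos: [0.5001, 0.278, 0.0957]
eef_rot: [0.752, 0.659, 0.0, -0.0]
ft_force: [0.0, -0.1, -0.3]
width: 0.0416
grip_force: 0.0
```

```bash
python3 -m crank '[{"claw":1,"dx":0,"dy":0,"dz":0,"ax":0,"ay":0,"az":0},{"claw":1,"dx":0,"dy":0,"dz":0,"ax":0,"ay":0,"az":0},{"claw":1,"dx":0,"dy":0,"dz":0,"ax":0,"ay":0,"az":0},{"claw":1,"dx":0,"dy":0,"dz":0,"ax":0,"ay":0,"az":0},{"claw":1,"dx":0,"dy":0,"dz":0,"ax":0,"ay":0,"az":0},{"claw":1,"dx":0,"dy":0,"dz":0,"ax":0,"ay":0,"az":0},{"claw":1,"dx":0,"dy":0,"dz":0,"ax":0,"ay":0,"az":0},{"claw":1,"dx":0,"dy":0,"dz":0,"ax":0,"ay":0,"az":0}]' 20
python3 -m crank '[{"claw":1,"dx":0,"dy":0,"dz":-0.1,"ax":0,"ay":0,"az":0},{"claw":1,"dx":0,"dy":0,"dz":-0.1,"ax":0,"ay":0,"az":0},{"claw":1,"dx":0,"dy":0,"dz":0,"ax":0,"ay":0,"az":0}]'
```

```text
time: 3.98
ee_pos: [0.5029, 0.2775, 0.0959]
eef_rot: [0.753, 0.658, 0.002, 0.001]
ft_force: [13.2, 1.4, -7.3]
width: 0.0114
grip_force: 20.0
time: 4.23
ee_pos: [0.5035, 0.2762, 0.1005]
eef_rot: [0.753, 0.658, 0.002, 0.002]
ft_force: [21.9, 1.0, -23.2]
width: 0.0116
grip_force: 20.0
```

Blue stops hard, pulling 23 N after 5 mm, so it's caught. I'll release it and go to green.

```bash
python3 -m crank '[{"claw":1,"dx":0,"dy":0,"dz":0.2,"ax":0,"ay":0,"az":0},{"claw":-1,"dx":0,"dy":0,"dz":0,"ax":0,"ay":0,"az":0},{"claw":-1,"dx":0,"dy":0,"dz":0,"ax":0,"ay":0,"az":0},{"claw":-1,"dx":0,"dy":0,"dz":0,"ax":0,"ay":0,"az":0},{"claw":-1,"dx":0,"dy":0,"dz":0,"ax":0,"ay":0,"az":0},{"claw":-1,"dx":0,"dy":0,"dz":0,"ax":0,"ay":0,"az":0},{"claw":-1,"dx":0,"dy":0,"dz":0,"ax":0,"ay":0,"az":0}]'
python3 -m crank '[{"claw":-1,"dx":0,"dy":0,"dz":-1,"ax":0,"ay":0,"az":0},{"claw":-1,"dx":0,"dy":0,"dz":-1,"ax":0,"ay":0,"az":0},{"claw":-1,"dx":0,"dy":0,"dz":-1,"ax":0,"ay":0,"az":0},{"claw":-1,"dx":0,"dy":0,"dz":-1,"ax":0,"ay":0,"az":0},{"claw":-1,"dx":0,"dy":0,"dz":0,"ax":0,"ay":0,"az":0}]'
python3 - <<'E'
from h import *
s=r.read_state();print(s['joint_positions'],s['ft_force'])
go([.4915,-.0139,.215],np.radians(2.5),s)
E
```

```text
time: 4.82
ee_pos: [0.4999, 0.2781, 0.0956]
eef_rot: [0.752, 0.659, 0.0, -0.0]
ft_force: [0.2, -1.0, -0.3]
width: 0.0432
grip_force: 0.0
time: 5.23
ee_pos: [0.5022, 0.2792, 0.2219]
eef_rot: [0.752, 0.659, 0.004, 0.0]
ft_force: [1.1, 0.1, 0.7]
width: 0.0765
grip_force: 0.0
[-0.82658729  0.21950394  0.27999108  1.63850803 -0.06385815  1.28353216
 -0.66763813] [1.05459006 0.08745246 0.71332067]
shift rows [-9.73  0.93  0.17] turn rows [ 0.06 -0.06 -1.68]
```

```bash
python3 -m crank '[{"claw":-1,"dx":-0.97,"dy":0.1,"dz":0,"ax":0,"ay":0,"az":0},{"claw":-1,"dx":-0.97,"dy":0.1,"dz":0,"ax":0,"ay":0,"az":0},{"claw":-1,"dx":-0.97,"dy":0.1,"dz":0,"ax":0,"ay":0,"az":0},{"claw":-1,"dx":-0.97,"dy":0.1,"dz":0,"ax":0,"ay":0,"az":0},{"claw":-1,"dx":-0.97,"dy":0.1,"dz":0,"ax":0,"ay":0,"az":0},{"claw":-1,"dx":-0.97,"dy":0.1,"dz":0,"ax":0,"ay":0,"az":0},{"claw":-1,"dx":-0.97,"dy":0.1,"dz":0,"ax":0,"ay":0,"az":0},{"claw":-1,"dx":-0.97,"dy":0.1,"dz":0,"ax":0,"ay":0,"az":0}]'
python3 -m crank '[{"claw":-1,"dx":-0.97,"dy":0.1,"dz":0,"ax":0,"ay":0,"az":0},{"claw":-1,"dx":-0.97,"dy":0.1,"dz":0,"ax":0,"ay":0,"az":0},{"claw":-1,"dx":0,"dy":0,"dz":0,"ax":0,"ay":0,"az":-0.85},{"claw":-1,"dx":0,"dy":0,"dz":0,"ax":0,"ay":0,"az":-0.85},{"claw":-1,"dx":0,"dy":0,"dz":0,"ax":0,"ay":0,"az":0},{"claw":-1,"dx":0,"dy":0,"dz":0,"ax":0,"ay":0,"az":0}]'
python3 - <<'E'
from h import *
s=r.read_state();print(s['joint_positions'],s['ft_force'])
go([.4915,-.0139,.0955],np.radians(2.5),s)
E
```

```text
time: 5.9
ee_pos: [0.4928, 0.0427, 0.2155]
eef_rot: [0.752, 0.659, 0.0, -0.0]
ft_force: [0.9, -0.7, 0.3]
width: 0.0875
grip_force: 0.0
time: 6.4
ee_pos: [0.4914, -0.0143, 0.2155]
eef_rot: [0.692, 0.722, 0.0, -0.0]
ft_force: [0.1, 0.2, 0.4]
width: 0.0869
grip_force: 0.0
[-5.37643784e-01  3.42171049e-02  4.89100459e-01  1.85292514e+00
 -1.71931570e-02  1.25844263e+00  5.63727038e-05] [0.09997108 0.18609141 0.36546584]
shift rows [0.01 0.   4.  ] turn rows [ 0. -0. -0.]
```

Green: descend while partly closing, then grip and tug.

```bash
python3 -m crank '[{"claw":-1,"dx":0,"dy":0,"dz":1,"ax":0,"ay":0,"az":0},{"claw":-1,"dx":0,"dy":0,"dz":1,"ax":0,"ay":0,"az":0},{"claw":-1,"dx":0,"dy":0,"dz":1,"ax":0,"ay":0,"az":0},{"claw":-1,"dx":0,"dy":0,"dz":1,"ax":0,"ay":0,"az":0},{"claw":1,"dx":0,"dy":0,"dz":0,"ax":0,"ay":0,"az":0},{"claw":1,"dx":0,"dy":0,"dz":0,"ax":0,"ay":0,"az":0},{"claw":1,"dx":0,"dy":0,"dz":0,"ax":0,"ay":0,"az":0},{"claw":1,"dx":0,"dy":0,"dz":0,"ax":0,"ay":0,"az":0}]' 20
python3 -m crank '[{"claw":1,"dx":0,"dy":0,"dz":0,"ax":0,"ay":0,"az":0},{"claw":1,"dx":0,"dy":0,"dz":0,"ax":0,"ay":0,"az":0},{"claw":1,"dx":0,"dy":0,"dz":0,"ax":0,"ay":0,"az":0},{"claw":1,"dx":0,"dy":0,"dz":0,"ax":0,"ay":0,"az":0},{"claw":1,"dx":0,"dy":0,"dz":0,"ax":0,"ay":0,"az":0},{"claw":1,"dx":0,"dy":0,"dz":0,"ax":0,"ay":0,"az":0},{"claw":1,"dx":0,"dy":0,"dz":0,"ax":0,"ay":0,"az":0},{"claw":1,"dx":0,"dy":0,"dz":0,"ax":0,"ay":0,"az":0}]'
python3 -m crank '[{"claw":1,"dx":0,"dy":0,"dz":0,"ax":0,"ay":0,"az":0},{"claw":1,"dx":0,"dy":0,"dz":0,"ax":0,"ay":0,"az":0},{"claw":1,"dx":0,"dy":0,"dz":0,"ax":0,"ay":0,"az":0},{"claw":1,"dx":0,"dy":0,"dz":0,"ax":0,"ay":0,"az":0}]'
python3 -m crank '[{"claw":1,"dx":0,"dy":0,"dz":-0.1,"ax":0,"ay":0,"az":0},{"claw":1,"dx":0,"dy":0,"dz":-0.1,"ax":0,"ay":0,"az":0},{"claw":1,"dx":0,"dy":0,"dz":0,"ax":0,"ay":0,"az":0}]'
```

```text
time: 7.07
ee_pos: [0.4928, -0.0143, 0.0975]
eef_rot: [0.691, 0.723, 0.001, 0.001]
ft_force: [-0.2, -1.0, 0.4]
width: 0.0683
grip_force: 0.0
time: 7.73
ee_pos: [0.4914, -0.0145, 0.0955]
eef_rot: [0.691, 0.723, -0.0, -0.0]
ft_force: [-1.0, -0.5, -0.7]
width: 0.0148
grip_force: 1.1
time: 8.07
ee_pos: [0.4896, -0.0146, 0.0948]
eef_rot: [0.691, 0.723, -0.001, -0.001]
ft_force: [-7.0, -0.5, 2.7]
width: 0.0112
grip_force: 20.0
time: 8.32
ee_pos: [0.4927, -0.0145, 0.1022]
eef_rot: [0.691, 0.723, 0.001, 0.001]
ft_force: [5.4, -0.3, -3.2]
width: 0.0111
grip_force: 20.0
```

Green comes up (only 3 N, moved 7 mm). I'll raise it along its arc.

```bash
python3 -m crank '[{"claw":1,"dx":0,"dy":0.08,"dz":-0.15,"ax":0,"ay":0,"az":0},{"claw":1,"dx":0,"dy":0.09,"dz":-0.15,"ax":0,"ay":0,"az":0},{"claw":1,"dx":0,"dy":0.09,"dz":-0.15,"ax":0,"ay":0,"az":0},{"claw":1,"dx":0,"dy":0.1,"dz":-0.15,"ax":0,"ay":0,"az":0},{"claw":1,"dx":0,"dy":0.11,"dz":-0.15,"ax":0,"ay":0,"az":0},{"claw":1,"dx":0,"dy":0.11,"dz":-0.15,"ax":0,"ay":0,"az":0},{"claw":1,"dx":0,"dy":0,"dz":0,"ax":0,"ay":0,"az":0},{"claw":1,"dx":0,"dy":0,"dz":0,"ax":0,"ay":0,"az":0}]'
python3 - <<'E'
from bench import r
import cv2
cv2.imwrite('pics/s2.png',cv2.resize(r.camera('scene')['color'][130:300,230:470,::-1],(720,510)))
E
```

```text
time: 8.98
ee_pos: [0.5091, -0.0137, 0.129]
eef_rot: [0.691, 0.723, 0.0, 0.0]
ft_force: [-1.1, 0.3, 0.1]
width: 0.0113
grip_force: 20.0
```

View pics/s2.png

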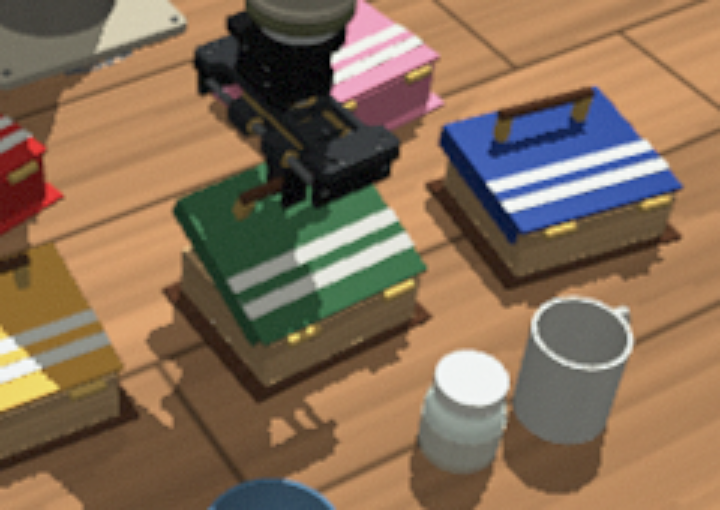

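The picture shows the green lid raised, with its front edge at (180,205) well above the wall, while blue looks closed and the mug and jar stand untouched. Now I'll lower it along the arc and press with a firmer grip.

```bash
python3 -m crank '[{"claw":1,"dx":0,"dy":-0.11,"dz":0.15,"ax":0,"ay":0,"az":0},{"claw":1,"dx":0,"dy":-0.11,"dz":0.15,"ax":0,"ay":0,"az":0},{"claw":1,"dx":0,"dy":-0.1,"dz":0.15,"ax":0,"ay":0,"az":0},{"claw":1,"dx":0,"dy":-0.09,"dz":0.15,"ax":0,"ay":0,"az":0},{"claw":1,"dx":0,"dy":-0.09,"dz":0.15,"ax":0,"ay":0,"az":0},{"claw":1,"dx":0,"dy":-0.08,"dz":0.15,"ax":0,"ay":0,"az":0},{"claw":1,"dx":0,"dy":-0.1,"dz":0.2,"ax":0,"ay":0,"az":0},{"claw":1,"dx":0,"dy":0,"dz":0,"ax":0,"ay":0,"az":0}]' 40
python3 -m crank '[{"claw":1,"dx":0,"dy":-0.03,"dz":0.1,"ax":0,"ay":0,"az":0},{"claw":1,"dx":0,"dy":-0.03,"dz":0.1,"ax":0,"ay":0,"az":0},{"claw":1,"dx":0,"dy":0,"dz":0,"ax":0,"ay":0,"az":0}]'
python3 -m crank '[{"claw":1,"dx":0,"dy":-0.03,"dz":0.1,"ax":0,"ay":0,"az":0},{"claw":1,"dx":0,"dy":0,"dz":0,"ax":0,"ay":0,"az":0},{"claw":1,"dx":0,"dy":0,"dz":0,"ax":0,"ay":0,"az":0}]'
```

```text
time: 9.7
ee_pos: [0.4891, -0.0145, 0.095]
eef_rot: [0.691, 0.723, 0.001, 0.001]
ft_force: [8.3, 0.2, -3.1]
width: 0.0106
grip_force: 40.0
time: 9.95
ee_pos: [0.4872, -0.0146, 0.0896]
eef_rot: [0.691, 0.723, 0.001, 0.0]
ft_force: [3.2, -0.1, 0.4]
width: 0.0106
grip_force: 40.0
time: 10.2
ee_pos: [0.4862, -0.0146, 0.0869]
eef_rot: [0.691, 0.723, 0.001, 0.0]
ft_force: [0.7, -0.0, 10.0]
width: 0.0107
grip_force: 40.0
```

```bash
python3 -m crank '[{"claw":1,"dx":0,"dy":0,"dz":0.05,"ax":0,"ay":0,"az":0},{"claw":1,"dx":0,"dy":0,"dz":0.05,"ax":0,"ay":0,"az":0},{"claw":1,"dx":0,"dy":0,"dz":0,"ax":0,"ay":0,"az":0}]'
python3 -m crank '[{"claw":1,"dx":0,"dy":0,"dz":-0.05,"ax":0,"ay":0,"az":0},{"claw":1,"dx":0,"dy":0,"dz":-0.1,"ax":0,"ay":0,"az":0},{"claw":1,"dx":0,"dy":0,"dz":0,"ax":0,"ay":0,"az":0}]'
```

```text
time: 10.45
ee_pos: [0.4864, -0.0146, 0.0864]
eef_rot: [0.691, 0.723, 0.001, -0.0]
ft_force: [-16.2, 0.4, 47.8]
width: 0.0108
grip_force: 40.0
time: 10.7
ee_pos: [0.4865, -0.0146, 0.0881]
eef_rot: [0.691, 0.723, 0.001, 0.001]
ft_force: [7.8, 0.4, -4.0]
width: 0.0106
grip_force: 40.0
```

```bash
python3 -m crank '[{"claw":1,"dx":0,"dy":0,"dz":-0.05,"ax":0,"ay":0,"az":0},{"claw":1,"dx":0,"dy":0,"dz":0,"ax":0,"ay":0,"az":0}]'
```

```text
time: 10.87
ee_pos: [0.4868, -0.0145, 0.0891]
eef_rot: [0.691, 0.723, 0.001, 0.001]
ft_force: [11.0, 0.4, -6.8]
width: 0.011
grip_force: 40.0
```

```bash
python3 -m crank '[{"claw":1,"dx":0,"dy":0,"dz":-0.05,"ax":0,"ay":0,"az":0},{"claw":1,"dx":0,"dy":0,"dz":0,"ax":0,"ay":0,"az":0},{"claw":1,"dx":0,"dy":0,"dz":0,"ax":0,"ay":0,"az":0}]'
```

```text
time: 11.12
ee_pos: [0.4869, -0.0145, 0.0897]
eef_rot: [0.691, 0.723, 0.001, 0.001]
ft_force: [17.0, 0.8, -19.1]
width: 0.0107
grip_force: 40.0
```

It's held: the pull builds to 19 N with no motion. I'll press back down, release and retreat.

```bash
python3 -m crank '[{"claw":1,"dx":0,"dy":0,"dz":0.1,"ax":0,"ay":0,"az":0},{"claw":1,"dx":0,"dy":0,"dz":0.08,"ax":0,"ay":0,"az":0},{"claw":1,"dx":0,"dy":0,"dz":0,"ax":0,"ay":0,"az":0},{"claw":1,"dx":0,"dy":0,"dz":0,"ax":0,"ay":0,"az":0}]'
python3 -m crank '[{"claw":-1,"dx":0,"dy":0,"dz":0,"ax":0,"ay":0,"az":0},{"claw":-1,"dx":0,"dy":0,"dz":0,"ax":0,"ay":0,"az":0},{"claw":-1,"dx":0,"dy":0,"dz":0,"ax":0,"ay":0,"az":0},{"claw":-1,"dx":0,"dy":0,"dz":0,"ax":0,"ay":0,"az":0},{"claw":-1,"dx":0,"dy":0,"dz":0,"ax":0,"ay":0,"az":0},{"claw":-1,"dx":0,"dy":0,"dz":0,"ax":0,"ay":0,"az":0},{"claw":-1,"dx":0,"dy":0,"dz":-0.5,"ax":0,"ay":0,"az":0},{"claw":-1,"dx":0,"dy":0,"dz":-1,"ax":0,"ay":0,"az":0}]'
python3 -m crank '[{"claw":-1,"dx":0,"dy":0,"dz":-1,"ax":0,"ay":0,"az":0},{"claw":-1,"dx":0,"dy":0,"dz":-1,"ax":0,"ay":0,"az":0},{"claw":-1,"dx":0,"dy":0,"dz":-1,"ax":0,"ay":0,"az":0},{"claw":-1,"dx":0,"dy":0,"dz":-1,"ax":0,"ay":0,"az":0},{"claw":-1,"dx":1,"dy":-1,"dz":0,"ax":0,"ay":0,"az":0},{"claw":-1,"dx":1,"dy":-1,"dz":0,"ax":0,"ay":0,"az":0},{"claw":-1,"dx":0,"dy":0,"dz":0,"ax":0,"ay":0,"az":0},{"claw":-1,"dx":0,"dy":0,"dz":0,"ax":0,"ay":0,"az":0}]'
python3 - <<'E'
from bench import r
import cv2
cv2.imwrite('pics/s3.png',cv2.resize(r.camera('scene')['color'][130:340,180:470,::-1],(780,565)))
E
```

```text
time: 11.45
ee_pos: [0.4863, -0.0146, 0.0867]
eef_rot: [0.691, 0.723, 0.001, 0.0]
ft_force: [-3.1, 0.3, 21.3]
width: 0.011
grip_force: 40.0
time: 12.12
ee_pos: [0.4834, -0.0149, 0.1283]
eef_rot: [0.691, 0.723, -0.003, -0.002]
ft_force: [0.3, -0.5, -0.3]
width: 0.0559
grip_force: 0.0
time: 12.78
ee_pos: [0.4232, 0.0427, 0.2508]
eef_rot: [0.689, 0.724, 0.001, -0.0]
ft_force: [-0.2, -0.5, 0.2]
width: 0.0872
grip_force: 0.0
```

View pics/s3.png

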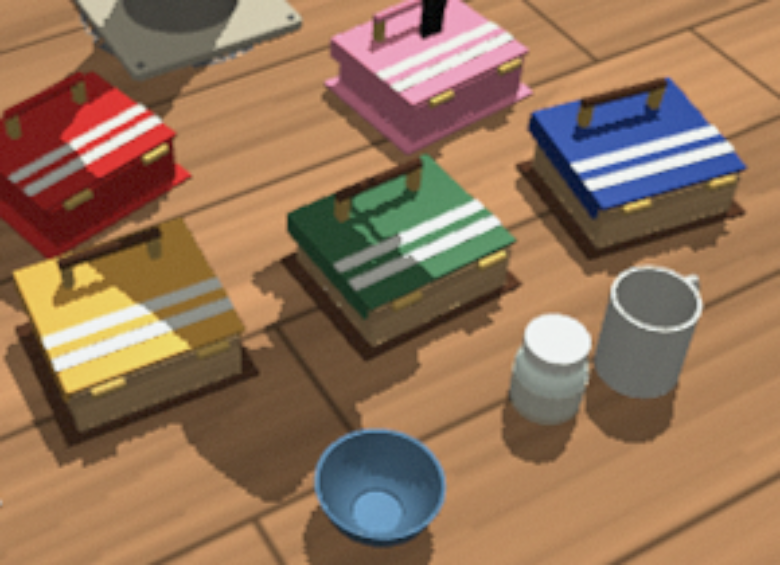

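The picture shows the green lid at (400,235) flat on its case, blue and yellow shut, and the mug, jar and bowl undisturbed. The gripper is clear of everything, so I'm handing in.

```bash
python3 -c "
from bench import r
print(r.close_job())"
```

```text
the job is handed in; nothing more can be done
None
```

The green case was the uncaught one: I raised its lid, pressed it until the catch held against a 19 N tug, released it and handed the job in; blue was tugged and is caught, yellow was never touched, and the mug, jar and bowl stayed put.

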